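# Set the blender to its third speed and start it

### The arm

A 6-joint arm with a two-finger parallel gripper is mounted at the origin on the work surface. World frame = base frame: x ahead of the robot, y to its left, z up, the work surface at z = 0. Lengths are in m, angles in rad, forces in N, time in s.
With the tool pointing down it reaches from about 0.35 to 0.775 m from the base axis. Payload 5.5 kg.
Tool frame: the origin (TCP) lies at the very end of the fingers, on their centre line; the grasp point (between the pads) lies 19 mm behind it; z points along the fingers, y is the line along which they close (so a half turn about z gives the same grasp; the last joint's range is limited). The gripper opens to 85 mm and grips with 20 to 120 N. Pads are 22 mm wide; open, the fingers measure 114 mm over their backs; the gripper's body (76 mm by 85 mm) begins 54 mm behind the grasp point. The pads swing forward as they close: fully open they stand 13 mm farther back than shut.
Start: joints at [-1.341, 0.313, 0.046, 1.304, 0, 1.431], TCP at [0.208, -0.536, 0.231] pointing down, gripper open.
Joint ranges: [-2.76, 2.76], [-0.86, 1.69], [-1.03, 1.26], [-2.2, 2.34], [-1.47, 1.5], [-3.14, 3.14]. Speed limits (rad/s): [2.57, 2.57, 3.14, 3.14, 3.14, 3.14].

### API

Orientations are given as [roll, pitch, yaw] about the fixed x, y, z axes, in that order (R = Rz(yaw) Ry(pitch) Rx(roll)).
In Python, from workcell import sense, grab_frame, job_done gives the robot as it stands. The module is installed in compiled form; this text tells all that it offers.
- The arm moves only by the tool play_rows, never from a script. Its argument "motion" is one flat list of numbers, 7 for each row, row after row: the shift along the world's x, y, z in m, then the turn, a rotation vector about the world's x, y, z in rad, then the closure in counts, from 0 (fully open) to 255 (shut). A call has 1 to 10 rows; each row is the pose to reach, as a shift and turn from the pose commanded when the call began; what a row does not reach only later rows make up. A row lasts 1/8 s, in which the tool goes at most 62.5 mm and 10.7 degrees, less where a joint would pass 70% of its speed; a pose out of reach is approached as far as the arm can. A call with a gripper value outside its range is refused whole. The fingers move at their own pace and stop on an object; "newtons" is the grip in N (left out, the last holds). Time passes only in rows, so rows that repeat a pose let the fingers close. It gives the time, the measured TCP pose, the force, the opening and the grip force at its end, in the units of the state.
- sense(): the state, without advancing time (a new reading comes with each control period).
- grab_frame(name): name is "scene" or "top" or "wrist"; returns a dict with "color" (480x640x3 uint8, blue, green, red), "range_z" (480x640 float32, m along the optical axis (not along the pixel's ray), 0 where there is no reading), "fov_y" (degrees; the focal length in pixels is half the picture's height over the tangent of half this angle, whatever the lens; pixels are square), "cx", "cy" (the principal point, pixels), "R" (3x3) and "t" (3): a world point X has camera coordinates R X + t; the wrist camera has in their place "T_tool_cam" (4x4, takes a point from camera to tool coordinates, whose origin is the TCP and whose axes are the flange's). Camera axes: x right, y down, z forward; pixel columns grow to the right and rows downward; lengths in m; the calibration is good to about 2 mm. A picture is of the moment at which its call begins: read the wrist's pose just before it.
- job_done(): hands the job in; it is judged then, once.
The state is a dict: "clock": time; "q": joint angles; "qvel": joint speeds; "joint_efforts": joint torques, N m; "tool_pos": TCP position; "orientation": TCP orientation; "force": force on the tool from outside, world axes, zero at the start; "ft_torque": the same for the moment, N m; "opening": finger opening in m; "grasp_force": force on a finger pad.
Only numpy, scipy, OpenCV 4.12 (cv2) and the standard library are available. Lean on these libraries where they do the work, as an engineer would, in place of code of your own. Each camera call takes 0.05 s, during which the arm holds its last target. There are 200 camera calls.

### The job

The blender stands ready with its jar on and its speed lever at off. With a fingertip push the lever along its slot, click by click, and stop at the third click without running past it; only then press the round start button fully down and let it go. Push and press only: do not pinch the lever, and leave the tumbler, the glass and the sugar jar standing where they are.

Things in the scene. Friction and masses are not known exactly. Their poses are not given: they have to be found in the camera images.
- blender: Bar blender, 200 mm wide (y), 250 deep (x), fixed. Origin: centre of its underside on the counter; x points from its front to its back, y to the left of someone facing its front, z up. Front: a low control deck. Behind: motor tower 145 mm high from x = -25 mm, on it a steel jar (axis x = 55 mm, radius 61 mm, 396 mm high in all, handle behind).
- deck_middle (a point): Middle of the control deck's surface: x = -70, y = 0, z = 85 mm in the blender's frame. The deck is a plane 200 mm wide, 110 mm deep, sloping 15 degrees down to the blender's front (70 mm high at the front edge, 100 mm at the tower). This point's z axis is square to the deck, its x runs up the slope to the back, its y is the blender's y.
- lever (a joint): Travel of the speed lever, m: 0 at off (left end of its slot), growing to the right, along the blender's -y. Clicks every 14 mm: 0.014, 0.028, 0.042 (third), 0.056 (fourth, last; stop at 0.057). Leaving a click takes about 5.5 N; the force fades to nothing half way, then a spring snaps the lever on into the next click, where it stays. Starts at off.
- lever_top (a point): Middle of the top of the lever's grip, moving with it: a black block 14 mm along the slot (blender y), 28 mm across it, 21 mm tall; measured square to the deck its top is 25 mm and its lower edge 4 mm above the deck. At off: x = -91, y = 55, z = 105 mm in the blender's frame. White marks behind the slot: a dot at off, then four ever longer bars.
- start (a joint): Travel of the start button into the deck, m: 0 up, 0.005 fully down; spring return, about 1.5 N to begin and 5 N when fully down.
- start_top (a point): Middle of the top of the round black start button (30 mm across) to the right of the lever, moving with it; at rest 15 mm above the deck, at x = -88, y = -60, z = 96 mm in the blender's frame. It goes down square to the deck. A steel collar round it is 46 mm across and 6 mm high.
- tumbler: Loose steel tumbler, 72 mm across, 100 mm high, standing in front of the blender, to the left. Origin: centre of its underside.
- glass: Loose drinking glass, 68 mm across, 120 mm high, standing in front of the blender, to the right. Origin: centre of its underside.
- sugar: Loose glass jar of sugar with a steel cap, 70 mm across, 120 mm high, standing to the left of the blender. Origin: centre of its underside.
Not all that is in view belongs to the job. Leave any green look-alike of the glass alone.

How it is judged:
On the way, in this order (a step that is already met when the one before it is completed fails the run):
1. the lever rests at the third click (value of joint lever between 0.0395 and 0.0445 m), for 0.3 s.
2. the start button is pressed fully down (value of joint start above 0.004 m), for 0.05 s.
At the end, for the whole second after the job is handed in: The lever is at rest at the third click (0.042 m, within 2.5 mm), the start button is up again, and the tumbler, glass and sugar jar stand upright within 15 mm of where they were (all of step 1 and velocity of joint lever between -0.005 and 0.005 m/s and value of joint start below 0.001 m and distance of each of tumbler, glass, sugar from where it was at the start of the episode below 0.015 m and angle between each of tumbler, glass, sugar's own z axis and vertical below 0.1 rad); the robot touches nothing.
It fails at once if the lever ran past the third click (value of joint lever above 0.049 m).
It fails at once if the start button was pressed with the lever not at the third click (value of joint start above 0.003 m and not (value of joint lever between 0.0395 and 0.0445 m)).
It fails at once if the lever was pinched: pushed from both sides at once (contact force between the fingers and lever_c0 above 1 N and contact force between the fingers and lever_c1 above 1 N).
It fails at once if a bystander was lifted, knocked or shoved (distance of any of tumbler, glass, sugar from where it was at the start of the episode above 0.02 m).
It also fails if it takes over 70 s, if anything falls off the work surface, if the arm or the gripper's body presses on something with over 40 N, if the wrist force passes 120 N, or if a joint passes its speed limit or range.

## Working session

There is one attempt and no reset: what is moved stays moved. The work goes in short steps, Python scripts to look and compute and a tool call to move; the robot and the scene stay as the last step left them, time stands still between calls to the robot, and variables do not carry over. Pictures are saved under pics/ and viewed, at most 10 in all, crops included, and the job is handed in when it is done.

Besides the shell and the picture viewer there is one more tool, called after ">>>" in YAML: its name, and indented under it one key for each argument. play_rows: Moves the arm, as the interface text tells. Its arguments: {"type":"object","properties":{"motion":{"type":"array"},"newtons":{"type":"number"}},"required":["motion"]}

```bash
mkdir -p pics
cat > h.py <<'E'
import numpy as np, cv2, pickle
from workcell import sense, grab_frame, job_done
from scipy.spatial.transform import Rotation as Ro
def grab(n):
    s=sense(); f=grab_frame(n)
    f['foc']=240/np.tan(np.radians(f['fov_y']/2))
    if 'R' in f: R=np.array(f['R']); t=np.array(f['t']); f['Rc']=R.T; f['o']=-R.T@t
    else:
        T=np.array(f['T_tool_cam']); Rt=Ro.from_euler('xyz',s['orientation']).as_matrix()
        f['Rc']=Rt@T[:3,:3]; f['o']=Rt@T[:3,3]+np.array(s['tool_pos'])
    return f
def ray(f,u,v): return f['Rc']@np.array([(u-f['cx'])/f['foc'],(v-f['cy'])/f['foc'],1])
def plane(f,u,v,z): d=ray(f,u,v); return f['o']+d*(z-f['o'][2])/d[2]
def depth(f,u,v): return f['o']+ray(f,u,v)*f['range_z'][int(v),int(u)]
def proj(f,X):
    c=f['Rc'].T@(np.array(X)-f['o']); return c[:2]/c[2]*f['foc']+[f['cx'],f['cy']]
E
python3 - <<'E'
from h import *
for n in ('scene','top'):
    f=grab(n); cv2.imwrite(f'pics/{n}0.png',f['color']); pickle.dump(f,open(n+'.pkl','wb')); print(n,f['o'],f['foc'])
print(sense())
E
```

```text
scene [ 0.80178978 -0.3554162   0.85753641] 586.7277901195874
top [0.45034489 0.06213702 0.90585695] 477.0990684188897
{'clock': 0.1, 'q': array([-1.34055463e+00,  3.13941387e-01,  4.50925393e-02,  1.30360386e+00,
       -2.80701870e-05,  1.43119479e+00]), 'qvel': array([-0.00108957, -0.00216787,  0.0018596 ,  0.00061907, -0.00140963,
       -0.0001188 ]), 'joint_efforts': array([ 2.23122508e-03, -4.81728530e+01,  2.99242562e+01,  1.27802073e-02,
       -1.78882760e-04,  3.92023853e-07]), 'tool_pos': array([ 0.20772155, -0.53567742,  0.23048887]), 'orientation': array([-3.13994848e+00, -2.02686226e-04,  3.69843089e-01]), 'force': array([ 0.04350436, -0.33488685, -0.15815016]), 'ft_torque': array([-0.00671594,  0.0710422 ,  0.00829869]), 'grasp_force': 0.0, 'opening': 0.08526898793492342}
```

View pics/scene0.png

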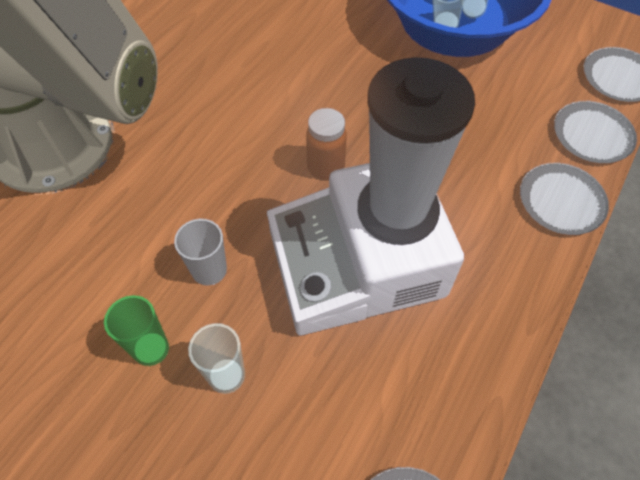

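View pics/top0.png

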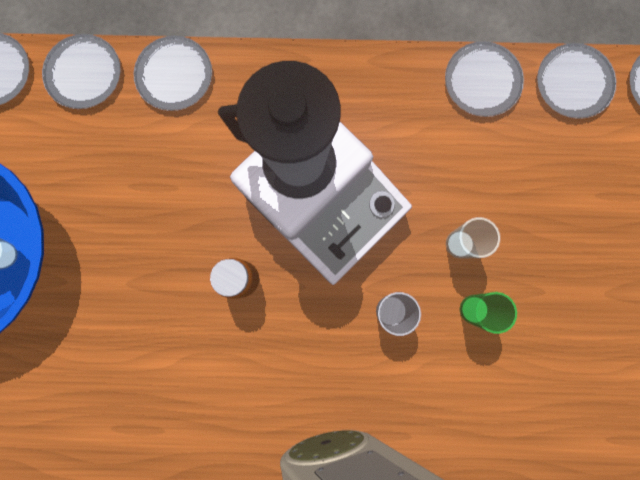

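The top view shows the lever knob at about (337,250), the start button at (382,205), the tumbler at (399,314), the glass at (470,240) and the sugar jar at (230,278). In the scene view the lever is at (294,220) and the button at (314,286). Next I measure the lever and button in both views.

Run:
```python
from h import *
P={}
for n,lv,bt in (('top',(337,250),(382,205)),('scene',(294,220),(314,286))):
    f=pickle.load(open(n+'.pkl','rb')); g=cv2.cvtColor(f['color'],cv2.COLOR_BGR2GRAY)
    for k,(u,v),z in (('lever',lv,.105),('btn',bt,.096)):
        m=(g<70).astype(np.uint8); N,L,S,C=cv2.connectedComponentsWithStats(m)
        if k=='lever': m=cv2.erode(m,np.ones((3,3))); N,L,S,C=cv2.connectedComponentsWithStats(m)
        i=min(range(1,N),key=lambda i:np.hypot(*(C[i]-[u,v])))
        print(n,k,C[i],S[i],plane(f,*C[i],z).round(4), depth(f,*C[i]).round(4))
    for k,(u,v) in (('tumbler',(399,314)),('glass',(480,238)),('sugar',(230,278))):
        if n=='top': print(k,plane(f,u,v,.1 if k=='tumbler' else .12).round(3))
    cr=f['color'][170:290,280:420] if n=='top' else f['color'][180:340,250:380]
    cv2.imwrite(f'pics/{n}c.png',cv2.resize(cr,None,fx=3.3,fy=3.3,interpolation=cv2.INTER_CUBIC))
f=pickle.load(open('top.pkl','rb'));a=cv2.imread('pics/topc.png');b=cv2.imread('pics/scenec.png')
h=max(a.shape[0],b.shape[0]);o=np.zeros((h,a.shape[1]+b.shape[1],3),np.uint8);o[:a.shape[0],:a.shape[1]]=a;o[:b.shape[0],a.shape[1]:]=b
o=cv2.resize(o,None,fx=.85,fy=.85);cv2.imwrite('pics/both.png',o)
```

```text
top lever [337.38317757 249.20560748] [330 237  18  21 107] [0.5167 0.0423 0.105 ] [0.5167 0.0423 0.1052]
top btn [382.73714286 204.17714286] [375 197  16  15 175] [ 0.5968 -0.0345  0.096 ] [ 0.5966 -0.0344  0.0969]
tumbler [ 0.411 -0.063  0.1  ]
glass [ 0.539 -0.193  0.12 ]
sugar [0.464 0.218 0.12 ]
scene lever [293.87272727 219.47272727] [287 214  15  12 110] [0.5187 0.0369 0.105 ] [0.5184 0.0373 0.1043]
scene btn [312.69354839 285.21505376] [306 277  16  17 186] [ 0.5987 -0.0395  0.096 ] [ 0.5986 -0.0392  0.0953]
```

View pics/both.png

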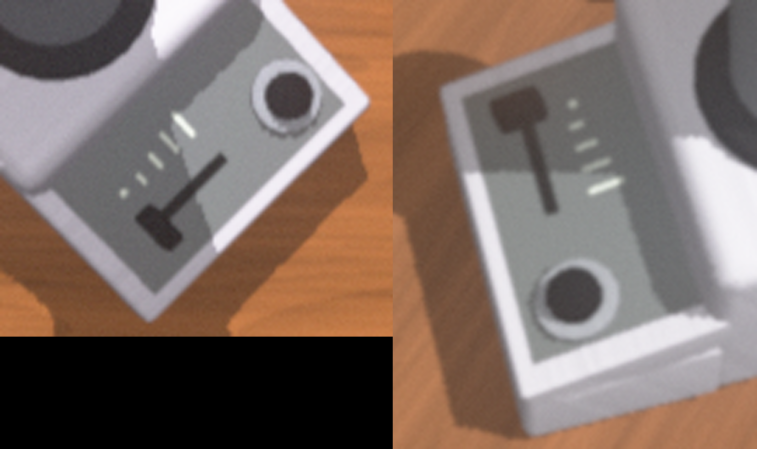

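Both views show the lever at the off dot and the button to its right. The blender yaw is about 45°, and the two views agree to within 5 mm. Next I check the wrist camera mounting, to pick an approach pose for a closer look.

Run:
```python
from h import *
f=grab('wrist'); print(np.round(f['T_tool_cam'],3),f['foc'])
s=sense(); R0=Ro.from_euler('xyz',s['orientation'])
a=np.radians(45); xb=np.array([np.cos(a),np.sin(a),0]); yb=np.array([-np.sin(a),np.cos(a),0]); n=-np.sin(np.radians(15))*xb+np.cos(np.radians(15))*np.array([0,0,1])
tx=yb; tz=-n; ty=np.cross(tz,tx); Rt=Ro.from_matrix(np.c_[tx,ty,tz])
Rv=Ro.from_matrix(np.c_[yb,xb,[0,0,-1]])
print('vert',(Rv*R0.inv()).as_rotvec(),'tilt',(Rt*R0.inv()).as_rotvec(),'v->t',(Rt*Rv.inv()).as_rotvec(), Rv.as_euler('xyz'))
```

```text
[[ 0.002 -0.954 -0.3    0.077]
 [ 1.     0.002  0.001  0.001]
 [-0.    -0.3    0.954 -0.142]
 [ 0.     0.     0.     1.   ]] 397.7184653363412
vert [-6.00056350e-04 -1.56287519e-03  1.98640184e+00] tilt [-0.06457333 -0.3049827   1.97314807] v->t [ 1.85120122e-01 -1.85120122e-01 -1.11339994e-16] [3.14159265 0.         2.35619449]
```

>>> play_rows:
  motion: [0.02, 0.03, 0.03, 0, 0, 0.15, 255, 0.05, 0.08, 0.04, 0, 0, 0.32, 255, 0.085, 0.13, 0.04, 0, 0, 0.5, 255, 0.12, 0.18, 0.04, 0, 0, 0.68, 255, 0.155, 0.23, 0.04, 0, 0, 0.86, 255, 0.19, 0.28, 0.04, 0, 0, 1.04, 255, 0.225, 0.33, 0.04, 0, 0, 1.22, 255, 0.26, 0.38, 0.04, 0, 0, 1.4, 255, 0.295, 0.43, 0.04, 0, 0, 1.58, 255, 0.32, 0.47, 0.03, 0, 0, 1.75, 255]
  newtons: 60

```text
clock: 1.4
tool_pos: [0.5293, -0.0641, 0.2617]
orientation: [3.14, 0.001, 2.127]
force: [0.6, -0.3, -0.6]
opening: -0.0003
grasp_force: 0.0
```

>>> play_rows:
  motion: [0.022, 0.032, -0.01, 0, 0, 0.12, 255, 0.022, 0.032, -0.01, 0, 0, 0.236, 255, 0.022, 0.032, -0.01, 0, 0, 0.236, 255, 0.022, 0.032, -0.01, 0, 0, 0.236, 255]

```text
clock: 1.9
tool_pos: [0.5496, -0.0345, 0.2513]
orientation: [-3.142, -0.0, 2.353]
force: [-0.1, -0.6, 0.7]
opening: 0.0003
grasp_force: 0.0
```

Run:
```python
from h import *
f=grab('wrist'); pickle.dump(f,open('w1.pkl','wb')); cv2.imwrite('pics/w1.png',f['color']); s=sense(); print(s['tool_pos'],s['orientation'],s['q'],s['force'],s['opening'])
for X in ([.518,.04,.105],[.598,-.037,.096]): print(proj(f,X))
```

```text
[ 0.54964509 -0.03464806  0.251452  ] [3.14146036e+00 1.14134085e-04 2.35339024e+00] [-2.08756313e-01  2.60810558e-01  2.40214640e-02  1.33383929e+00
  4.82009994e-05  5.79446099e-01] [ 1.03838951 -0.17919961 -0.27105093] 0.000232984847682302
[364.16857938 113.12866069]
[361.32506187 258.98735623]
```

View pics/w1.png

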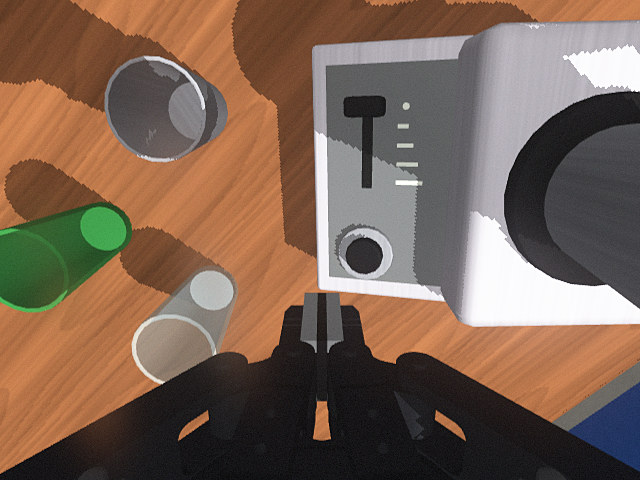

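The wrist view shows the lever knob at about (365,105), at the dot, the button at (364,256), and the closed fingertips at (322,300). Next I measure them.

Run:
```python
from h import *
f=pickle.load(open('w1.pkl','rb')); g=cv2.cvtColor(f['color'],cv2.COLOR_BGR2GRAY)
m=(g<55).astype(np.uint8)
roi=np.zeros_like(m); roi[85:215,335:395]=1; ml=cv2.morphologyEx(m*roi,cv2.MORPH_OPEN,np.ones((3,17)))
roi=np.zeros_like(m); roi[230:285,335:392]=1; mb=cv2.morphologyEx(m*roi,cv2.MORPH_OPEN,np.ones((9,9)))
C={}
for k,mm,z in (('lever',ml,.105),('btn',mb,.096)):
    x,y,w,h=cv2.boundingRect(mm); v,u=np.nonzero(mm); print(k,(x,y,w,h),u.mean(),v.mean()); C[k]=plane(f,u.mean(),v.mean(),z); print(C[k].round(4),depth(f,u.mean(),v.mean()).round(4))
    if k=='lever': # corners of top
        for p in ((x,y),(x+w,y),(x,y+h),(x+w,y+h)): print(plane(f,*p,.105).round(4))
d=C['btn']-C['lever']; print(np.hypot(*d[:2]), np.degrees(np.arctan2(d[1],d[0]))+88.5)
# marks (blobs) yaw: bright dot & bars left ends on deck
m=(g>190).astype(np.uint8); roi=np.zeros_like(m); roi[95:195,392:425]=1
N,L,S,c=cv2.connectedComponentsWithStats(m*roi)
for i in range(1,N):
    if S[i,4]>8: print(S[i],c[i].round(1),depth(f,*c[i]).round(4))
```

```text
lever (344, 96, 42, 21) 364.48394768133176 106.18311533888229
[0.5148 0.0433 0.105 ] [0.5148 0.0433 0.1049]
[0.5001 0.0379 0.105 ]
[0.5204 0.0582 0.105 ]
[0.51   0.0284 0.105 ]
[0.5306 0.0489 0.105 ]
btn (347, 238, 24, 31) 359.65261382799326 253.58516020236087
[ 0.5937 -0.0348  0.096 ] [ 0.5938 -0.0348  0.0959]
0.11100341960568456 43.802783721109414
[403 103   6   6  29] [405.6 105.7] [0.5367 0.0658 0.0893]
[398 125  10   3  29] [402.4 126. ] [0.5458 0.0549 0.0884]
[397 144  16   3  48] [404.5 145. ] [0.5575 0.047  0.0873]
[397 163  21   3  60] [407.2 164. ] [0.5689 0.0389 0.0898]
[395 180  27   6 118] [407.1 182.4] [0.4963 0.0197 0.393 ]
```

The lever centre is at about (0.515, 0.043) and the button at (0.597, -0.034), with a yaw of about 45°. Their spacing of 113 mm is close to the 115 mm given. I hover to the left of the lever, tilted square to the deck.

>>> play_rows:
  motion: [-0.03, 0.047, -0.01, 0.09, -0.09, 0, 255, -0.06, 0.09, -0.03, 0.185, -0.185, 0, 255, -0.061, 0.094, -0.07, 0.185, -0.185, 0, 255, -0.061, 0.094, -0.111, 0.185, -0.185, 0, 255, -0.061, 0.094, -0.111, 0.185, -0.185, 0, 255, -0.061, 0.094, -0.111, 0.185, -0.185, 0, 255]

```text
clock: 2.7
tool_pos: [0.4899, 0.0593, 0.1419]
orientation: [2.879, 0.001, 2.355]
force: [-0.2, 0.2, 0.5]
opening: -0.0001
grasp_force: 0.0
```

Run:
```python
from h import *
f=grab('wrist'); pickle.dump(f,open('w2.pkl','wb')); cv2.imwrite('pics/w2.png',f['color']); s=sense(); print(s['tool_pos'],s['orientation'],s['force'])
print(proj(f,s['tool_pos']),proj(f,[.515,.043,.105]))
```

```text
[0.49044319 0.05925531 0.14231439] [2.87803775e+00 2.18192402e-03 2.35480361e+00] [-0.29833919  0.14064678 -0.44507732]
[321.75282331 314.00536078] [313.69605486 328.88195917]
```

View pics/w2.png

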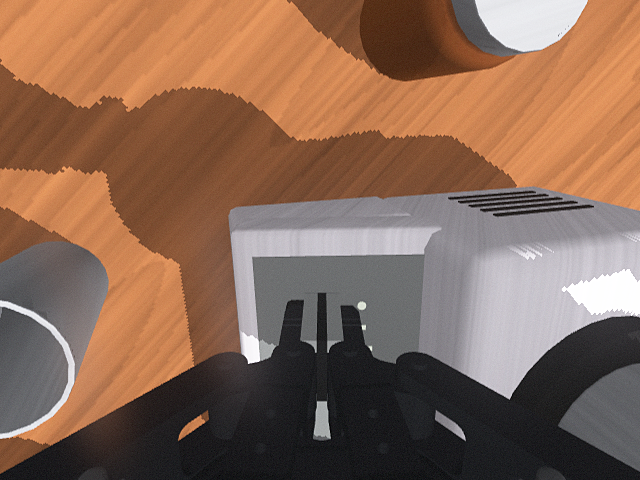

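The view shows the fingers left of the lever, in line with the slot, with the dot at (361,306). They have about 10 mm of clearance, so I go down.

>>> play_rows:
  motion: [0.004, 0.002, -0.025, 0, 0, 0, 255, 0.007, 0.0035, -0.04, 0, 0, 0, 255, 0.009, 0.0045, -0.0505, 0, 0, 0, 255, 0.009, 0.0045, -0.0505, 0, 0, 0, 255, 0.009, 0.0045, -0.0505, 0, 0, 0, 255]

```text
clock: 3.38
tool_pos: [0.4985, 0.0642, 0.0907]
orientation: [2.879, 0.001, 2.356]
force: [0.2, 0.6, 0.2]
opening: -0.0002
grasp_force: 0.0
```

>>> play_rows:
  motion: [0.0018, -0.0018, 0, 0, 0, 0, 255, 0.0035, -0.0035, 0, 0, 0, 0, 255, 0.0035, -0.0035, 0, 0, 0, 0, 255, 0.0035, -0.0035, 0, 0, 0, 0, 255]

```text
clock: 3.88
tool_pos: [0.5013, 0.0608, 0.0898]
orientation: [2.88, -0.0, 2.356]
force: [-0.9, 0.7, 0.2]
opening: -0.0
grasp_force: 0.0
```

>>> play_rows:
  motion: [0.0007, -0.0007, 0, 0, 0, 0, 255, 0.0014, -0.0014, 0, 0, 0, 0, 255, 0.0014, -0.0014, 0, 0, 0, 0, 255]

```text
clock: 4.25
tool_pos: [0.5028, 0.0594, 0.0898]
orientation: [2.88, -0.0, 2.356]
force: [0.5, -0.9, -0.1]
opening: 0.0005
grasp_force: 0.0
```

>>> play_rows:
  motion: [0.0007, -0.0007, 0, 0, 0, 0, 255, 0.0007, -0.0007, 0, 0, 0, 0, 255]

```text
clock: 4.5
tool_pos: [0.5034, 0.0587, 0.0898]
orientation: [2.88, -0.0, 2.356]
force: [0.2, 0.5, -0.6]
opening: 0.0002
grasp_force: 0.0
```

>>> play_rows:
  motion: [0.0007, -0.0007, 0, 0, 0, 0, 255, 0.0007, -0.0007, 0, 0, 0, 0, 255]

```text
clock: 4.75
tool_pos: [0.5037, 0.0584, 0.0898]
orientation: [2.88, -0.001, 2.356]
force: [-2.4, 2.2, 1.9]
opening: 0.0001
grasp_force: 1.3
```

Contact is made, at 18.9 mm where about 18 mm was expected. I push slowly past the first half-way point.

>>> play_rows:
  motion: [0.0007, -0.0007, 0, 0, 0, 0, 255, 0.0014, -0.0014, 0, 0, 0, 0, 255, 0.0021, -0.0021, 0, 0, 0, 0, 255, 0.0028, -0.0028, 0, 0, 0, 0, 255, 0.0035, -0.0035, 0, 0, 0, 0, 255, 0.0042, -0.0042, 0, 0, 0, 0, 255, 0.005, -0.005, 0, 0, 0, 0, 255, 0.0057, -0.0057, 0, 0, 0, 0, 255, 0.0057, -0.0057, 0, 0, 0, 0, 255]

```text
clock: 5.88
tool_pos: [0.5103, 0.0519, 0.0899]
orientation: [2.88, 0.001, 2.355]
force: [-0.4, 0.3, -0.6]
opening: 0.0
grasp_force: 0.0
```

>>> play_rows:
  motion: [0.0014, -0.0014, 0, 0, 0, 0, 255, 0.0025, -0.0025, 0, 0, 0, 0, 255, 0.0025, -0.0025, 0, 0, 0, 0, 255]

```text
clock: 6.25
tool_pos: [0.5125, 0.0497, 0.0899]
orientation: [2.88, 0.0, 2.356]
force: [0.1, -0.4, -0.2]
opening: 0.0004
grasp_force: 0.0
```

>>> play_rows:
  motion: [0.0007, -0.0007, 0, 0, 0, 0, 255, 0.0014, -0.0014, 0, 0, 0, 0, 255, 0.0014, -0.0014, 0, 0, 0, 0, 255]

```text
clock: 6.62
tool_pos: [0.5135, 0.0486, 0.0898]
orientation: [2.88, -0.001, 2.356]
force: [-1.4, 1.0, 0.7]
opening: 0.0002
grasp_force: 0.7
```

It is in contact again 13.9 mm further on, so the lever is at the first click. Now I push for the second.

>>> play_rows:
  motion: [0.0007, -0.0007, 0, 0, 0, 0, 255, 0.0014, -0.0014, 0, 0, 0, 0, 255, 0.0021, -0.0021, 0, 0, 0, 0, 255, 0.0028, -0.0028, 0, 0, 0, 0, 255, 0.0035, -0.0035, 0, 0, 0, 0, 255, 0.0042, -0.0042, 0, 0, 0, 0, 255, 0.005, -0.005, 0, 0, 0, 0, 255, 0.006, -0.006, 0, 0, 0, 0, 255, 0.006, -0.006, 0, 0, 0, 0, 255]

```text
clock: 7.75
tool_pos: [0.5203, 0.0418, 0.09]
orientation: [2.88, 0.001, 2.355]
force: [0.4, -0.0, -0.5]
opening: -0.0001
grasp_force: 0.0
```

>>> play_rows:
  motion: [0.0014, -0.0014, 0, 0, 0, 0, 255, 0.0025, -0.0025, 0, 0, 0, 0, 255, 0.0025, -0.0025, 0, 0, 0, 0, 255]

```text
clock: 8.12
tool_pos: [0.5224, 0.0397, 0.0899]
orientation: [2.88, 0.0, 2.356]
force: [-0.5, -0.5, -0.3]
opening: 0.0002
grasp_force: 0.0
```

>>> play_rows:
  motion: [0.0007, -0.0007, 0, 0, 0, 0, 255, 0.0014, -0.0014, 0, 0, 0, 0, 255, 0.0014, -0.0014, 0, 0, 0, 0, 255]

```text
clock: 8.5
tool_pos: [0.5234, 0.0388, 0.0898]
orientation: [2.88, -0.001, 2.356]
force: [-1.1, 0.8, 1.6]
opening: 0.0001
grasp_force: 0.7
```

Contact comes at 27.9 mm, so the lever is at the second click. Now the third, with the same stroke, and then I stop.

>>> play_rows:
  motion: [0.0007, -0.0007, 0, 0, 0, 0, 255, 0.0014, -0.0014, 0, 0, 0, 0, 255, 0.0021, -0.0021, 0, 0, 0, 0, 255, 0.0028, -0.0028, 0, 0, 0, 0, 255, 0.0035, -0.0035, 0, 0, 0, 0, 255, 0.0042, -0.0042, 0, 0, 0, 0, 255, 0.005, -0.005, 0, 0, 0, 0, 255, 0.006, -0.006, 0, 0, 0, 0, 255, 0.006, -0.006, 0, 0, 0, 0, 255]

```text
clock: 9.62
tool_pos: [0.5302, 0.0319, 0.09]
orientation: [2.88, 0.001, 2.355]
force: [0.3, 0.4, 0.4]
opening: 0.0001
grasp_force: 0.0
```

>>> play_rows:
  motion: [-0.003, 0.003, 0, 0, 0, 0, 255, -0.008, -0.002, 0.03, 0, 0, 0, 255, -0.0195, -0.0135, 0.087, 0, 0, 0, 255, 0.01, -0.045, 0.1, 0, 0, 0, 255, 0.049, -0.084, 0.103, 0, 0, 0, 255, 0.049, -0.084, 0.103, 0, 0, 0, 255, 0.049, -0.084, 0.103, 0, 0, 0, 255]

```text
clock: 10.5
tool_pos: [0.5778, -0.0512, 0.1921]
orientation: [2.881, -0.002, 2.355]
force: [-0.1, 1.0, -0.1]
opening: 0.0
grasp_force: 0.0
```

Run:
```python
from h import *
f=grab('wrist'); pickle.dump(f,open('w3.pkl','wb')); cv2.imwrite('pics/w3.png',f['color']); s=sense(); print(s['tool_pos'],s['orientation'],s['force'])
print(proj(f,s['tool_pos']),proj(f,[.597,-.034,.096]),proj(f,[.515+.0297,.043-.0297,.105]))
```

```text
[ 0.57751927 -0.0507587   0.19222187] [ 2.88062131e+00 -1.80099001e-03  2.35604201e+00] [0.30528925 0.06095129 0.59427603]
[320.86293029 311.32092563] [320.88428075 239.45777185] [318.93057978 125.09537167]
```

View pics/w3.png

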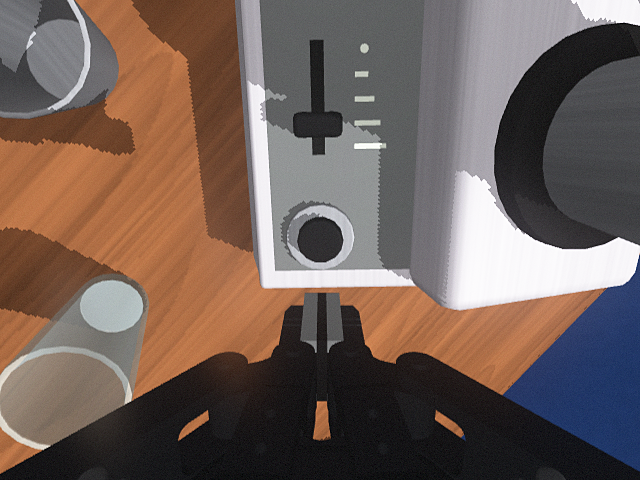

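The lever knob at (318,124) lines up with the third bar at (367,123). The button is at (321,240), where predicted. I go down over the button.

>>> play_rows:
  motion: [0.008, 0.006, -0.035, 0, 0, 0, 255, 0.014, 0.012, -0.065, 0, 0, 0, 255, 0.018, 0.015, -0.087, 0, 0, 0, 255, 0.018, 0.015, -0.087, 0, 0, 0, 255, 0.018, 0.015, -0.087, 0, 0, 0, 255]

```text
clock: 11.18
tool_pos: [0.5965, -0.036, 0.1068]
orientation: [2.879, 0.001, 2.357]
force: [-0.6, 0.8, 0.5]
opening: -0.0003
grasp_force: 0.0
```

>>> play_rows:
  motion: [0.0009, 0.0009, -0.005, 0, 0, 0, 255, 0.0013, 0.0013, -0.007, 0, 0, 0, 255, 0.0016, 0.0016, -0.0085, 0, 0, 0, 255, 0.0016, 0.0016, -0.0085, 0, 0, 0, 255]

```text
clock: 11.68
tool_pos: [0.5982, -0.0349, 0.0973]
orientation: [2.88, -0.0, 2.356]
force: [0.3, -1.3, -0.1]
opening: -0.0004
grasp_force: 0.0
```

>>> play_rows:
  motion: [0.0002, 0.0002, -0.001, 0, 0, 0, 255, 0.0004, 0.0004, -0.002, 0, 0, 0, 255, 0.0004, 0.0004, -0.002, 0, 0, 0, 255]

```text
clock: 12.05
tool_pos: [0.5987, -0.0346, 0.0954]
orientation: [2.88, 0.0, 2.356]
force: [-1.5, -1.5, 1.2]
opening: -0.0001
grasp_force: 0.9
```

>>> play_rows:
  motion: [0.0002, 0.0002, -0.001, 0, 0, 0, 255, 0.0004, 0.0004, -0.002, 0, 0, 0, 255, 0.0004, 0.0004, -0.002, 0, 0, 0, 255]

```text
clock: 12.42
tool_pos: [0.5991, -0.0342, 0.0934]
orientation: [2.88, 0.0, 2.356]
force: [-1.7, -1.0, 3.8]
opening: -0.0004
grasp_force: 1.6
```

>>> play_rows:
  motion: [0.0002, 0.0002, -0.001, 0, 0, 0, 255, 0.0004, 0.0004, -0.002, 0, 0, 0, 255, 0.0004, 0.0004, -0.002, 0, 0, 0, 255]

```text
clock: 12.8
tool_pos: [0.5994, -0.0338, 0.0914]
orientation: [2.88, 0.0, 2.356]
force: [-2.4, -1.5, 3.8]
opening: 0.0002
grasp_force: 2.4
```

>>> play_rows:
  motion: [0.0002, 0.0002, -0.001, 0, 0, 0, 255, 0.0004, 0.0004, -0.002, 0, 0, 0, 255, 0.0004, 0.0004, -0.002, 0, 0, 0, 255]

```text
clock: 13.18
tool_pos: [0.5996, -0.0337, 0.0911]
orientation: [2.88, 0.001, 2.355]
force: [-8.7, -3.1, 16.7]
opening: -0.0001
grasp_force: 9.1
```

The button is bottomed: the tool has stopped moving and the force has risen to 19 N. I retreat along the deck normal and look again.

>>> play_rows:
  motion: [-0.002, -0.002, 0.01, 0, 0, 0, 255, -0.008, -0.008, 0.04, 0, 0, 0, 255, -0.02, -0.018, 0.1, 0, 0, 0, 255, -0.02, -0.018, 0.1, 0, 0, 0, 255, -0.02, -0.018, 0.1, 0, 0, 0, 255]

```text
clock: 13.8
tool_pos: [0.5798, -0.0512, 0.189]
orientation: [2.88, -0.0, 2.356]
force: [-0.8, -0.6, -0.9]
opening: -0.0001
grasp_force: 0.0
```

Run:
```python
from h import *
f=grab('wrist'); t=grab('top'); t0=pickle.load(open('top.pkl','rb'))
cv2.imwrite('pics/end.png',np.hstack([cv2.resize(f['color'],(400,300)),cv2.resize(t['color'],(400,300))]))
s=sense(); print(s['tool_pos'],s['force'])
for u,v in ((399,314),(480,238),(230,278)): print(cv2.absdiff(t['color'],t0['color'])[v-25:v+25,u-25:u+25].mean())
print(proj(f,[.5447,.0133,.105]), depth(f,*proj(f,[.597,-.034,.096])))
```

```text
[ 0.57896775 -0.05072227  0.18763637] [-0.1848384  -0.18544845 -0.4802547 ]
11.2932
40.824
4.442933333333333
[317.87276419 122.58846276] [ 0.59794564 -0.03410524  0.09375438]
```

View pics/end.png

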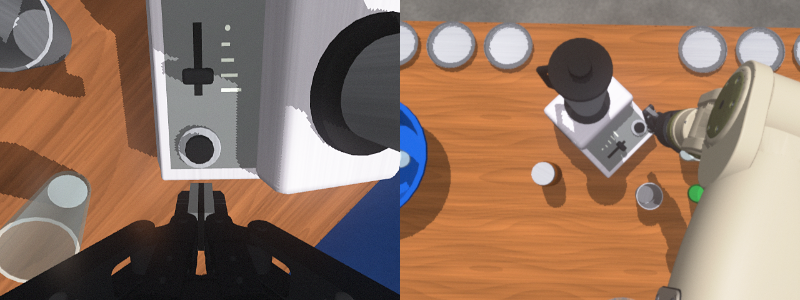

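The lever is still on the third bar (knob at about (317,122) full-size), the arm is clear, and the tumbler and sugar jar are in place. The arm hides the glass from above, but the wrist view shows it standing.

```bash
python3 -c "
from workcell import job_done; print(job_done())"
```

```text
the job is handed in; nothing more can be done
None
```

I pushed the lever click by click to the third click, pressed the start button fully down and let it go, left the tumbler, glass and sugar jar untouched, and handed the job in at about 14 s on the robot's clock; no verdict came back.

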